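Hold the spring clamp open for the waiting part

TASK

A colleague is about to load the part that lies on the blue pad into the green spring clamp. Pull the clamp's sliding jaw out by its red handle until the orange pointers stand at that part's line (yellow line for the beeswax cake, red line for the brown heel block, white line for the grey oilstone) and hold it steadily there for a few seconds; finish while still holding it there, because the spring shuts the jaw if you let go. Leave the three parts where they lie.

Things in the scene. Friction and masses are not known exactly. Their poses are not given: they have to be found in the camera images.
- clamp: Green steel spring clamp fixed to the bench. Bed 300 x 130 x 20 mm; origin at the centre of its underside, on the bench; x runs along the bed to the back jaw (away from the robot), y to its left, z up. The back jaw and the sliding jaw are no more than 56 mm high. The jaw slides along the bed's x axis.
- jaw (a joint): Travel of the sliding jaw in m: 0 = shut against its spring stop (a 20 mm gap stays between the jaws), growing as the jaw is pulled along the clamp's -x, toward the robot; end stop at 0.115. A spring pulls it shut: about 4 N at the start, rising 0.9 N per cm to about 13 N at the white line. The pointers stand at the yellow line at 0.038, at the red line at 0.063, at the white line at 0.100.
- handle (a point): Centre of the red handle of the sliding jaw: a level round bar, 16 mm diameter, 62 mm long between two thin posts, lying along the clamp's y, its axis 85 mm above the bench. It can be gripped from above, with fingers closing along the clamp's x; 42 mm of free height lies under the bar, and 30 mm behind it the sliding jaw rises to 56 mm above the bench. Moves with the jaw.
- pointer (a point): Tip of the left one of the two orange pointers of the sliding jaw, over the left edge of the bed, 25 mm above the bench (the other is its mirror image at the right edge). Moves with the jaw.
- mark_yellow (a point): Middle of the yellow painted line on the left edge of the bed (4 mm wide, 22 mm long, across the bed; an equal one at the right edge): place of the pointer for the beeswax cake.
- mark_red (a point): The same for the red line: place of the pointer for the heel block.
- mark_white (a point): The same for the white line: place of the pointer for the oilstone.
- pad: Blue cloth pad, 125 x 125 mm, 1 mm thick, flat on the bench at the robot's left; origin at its centre. One of the three parts lies on it.
- eyelet_press: Obstacle: green lever press fixed to the bench between pad and clamp, 85 mm wide, 357 mm high; origin on the bench; its red ball handle reaches 116 mm toward the robot. A hand that comes from the left passes in front of it, drawn in close to the robot (about 0.37 m from the base axis), not over it: a wall shelf with shoe lasts hangs above the left half of the bench.
- wax: Yellow beeswax cake, 44 x 52 x 18 mm; origin at the centre of its underside.
- heel: Brown leather heel block, 77 x 79 x 26 mm; origin at the centre of its underside.
- stone: Grey oilstone, 71 x 113 x 22 mm; origin at the centre of its underside.
Things that resemble listed ones, but are neither listed nor needed, are in the scene too. Leave any pink look-alike of the heel alone.

How it is judged:
By the outcome, as a careful person would: the job done as asked, in the order asked, and still so for the second after the job is handed in, while the arm keeps its last pose, push and grip.
It also fails if it takes over 40 s, if anything falls off the work surface, if the arm or the gripper's body presses on something with over 40 N, if the wrist force passes 120 N, or if a joint passes its speed limit or range.

ROBOT

A 7-joint arm with a two-finger parallel gripper is mounted at the origin on a cart in front of the work surface, level with it; the furniture and walls round the work are solid. World frame = base frame: x ahead of the robot, y to its left, z up, the work surface at z = 0. Lengths are in m, angles in degrees, forces in N, time in s.
With the tool pointing down it reaches from about 0.35 to 0.9 m from the base axis. Payload 7.2 kg.
Tool frame: the origin (TCP) lies at the very end of the fingers, on their centre line; the grasp point (between the pads) lies 19 mm behind it; z points along the fingers, y is the line along which they close (so a half turn about z gives the same grasp; the last joint's range is limited). The gripper opens to 88 mm and grips with 3 to 60 N. Pads are 20 mm wide; open, the fingers measure 115 mm over their backs; the gripper's body (75 mm by 178 mm) begins 61 mm behind the grasp point.
Start: joints at [-67.907, 23.554, -0.728, 91.456, 0.321, 64.991, -4.71], TCP at [0.274, 0.562, 0.19] pointing down, gripper open.
Joint ranges: [-169.25, 169.25], [-16.82, 113.86], [-84.01, 82.57], [7.8, 145.47], [-59.2, 239.2], [7.22, 106.19], [-163.78, 163.78]. Speed limits (degrees/s): [136.94, 136.94, 172.46, 172.46, 180, 180, 180].

INTERFACE

Orientations are given as a 3x3 rotation matrix whose columns are the frame's x, y, z axes.
In Python, from cell import robot, eyes, nets gives the robot as it stands.
- The arm moves only by the tool play_rows, never from a script. Its argument "series" is a list of rows, each an object of numbers: "grip": the closure, from 0 (fully open) to 1 (shut); "x", "y", "z": the shift along the tool's x, y, z in mm; "rx", "ry", "rz": the turn, a rotation vector about the tool's x, y, z in degrees. In form: [{"grip": .., "x": .., "y": .., "z": .., "rx": .., "ry": .., "rz": ..}, ...]. A call has 1 to 20 rows; each row shifts and turns the commanded pose from where the row before left it, along the tool's axes as they then stand; what a row does not reach is not made up. A row lasts 1/8 s, in which the tool goes at most 62.5 mm and 10.7 degrees, less where a joint would pass 70% of its speed; a pose out of reach is approached as far as the arm can. A call is refused whole if a number of a shift passes 62.5 or a number of a turn 10.7, either way. A call with a gripper value outside its range is refused whole. The fingers move at their own pace and stop on an object; "newtons" is the grip in N (left out, the last holds). Time passes only in rows, so rows that do not move let the fingers close. It gives the time, the measured TCP pose, the force, the opening and the grip force at its end, in the units of the state.
- robot.state(): the state, without advancing time (a new reading comes with each control period).
- eyes.grab_frame(name): name is "scene" or "top"; returns the picture (400x640x3 uint8, blue, green, red); there is no depth.
- eyes.camera_params(name): a dict with "intrinsics" (3x3 intrinsics, pixels), "T" (4x4, takes a point from camera to world coordinates). Camera axes: x right, y down, z forward; pixel columns grow to the right and rows downward; lengths in m; the calibration is good to about 2 mm. A picture is of the moment at which its call begins. camera_params takes no time and is no camera call.
- robot.close_job(): hands the job in; it is judged then, once.
Trained networks look in the newest picture that a camera, given by its name, has taken for a name from the list of things; names that differ only in an ending like _2 or _b are one class to them, and where a whole thing is asked for, a point or a joint stands for the part that bears it (a point fixed in the world has none). Each returns a list of dicts, best first, with "confidence" (0 to 1); they miss things now and then, are a little off and sometimes report something else, mostly with a low value. They report only what shows in the picture. A call takes as long as a camera call. They do not tell look-alikes from the thing itself.
- nets.outline_of(camera, name): "region" (400x640 bool, what is visible of it) and "bbox" ([left, top, right, bottom] in pixels, round what is visible of it).
The state is a dict: "time_s": time; "joint_pos": joint angles; "qd": joint speeds; "effort": joint torques, N m; "tcp_pos": TCP position; "tcp_rot": TCP orientation; "force": force on the tool from outside, world axes, zero at the start; "torque": the same for the moment, N m; "finger_gap": opening from 0.0 (shut) to 1.0 (fully open); "grasp_force": force on a finger pad.
Only numpy, scipy, OpenCV 4.12 (cv2) and the standard library are available. Lean on these libraries where they do the work, as an engineer would, in place of code of your own. Each camera call takes 0.05 s, during which the arm holds its last target. There are 200 camera calls.

## Working session

There is one attempt and no reset: what is moved stays moved. The work goes in short steps, Python scripts to look and compute and a tool call to move; the robot and the scene stay as the last step left them, time stands still between calls to the robot, and variables do not carry over. Pictures are saved under pics/ and viewed, at most 10 in all, crops included, and the job is handed in when it is done.

Besides the shell and the picture viewer there is one more tool, called after "Emit:" as name(argument=value, ...) on one line, values as JSON. play_rows: Moves the arm, as the interface text tells. Its arguments: {"type":"object","properties":{"series":{"type":"array","items":{"type":"object","properties":{"grip":{"type":"number"},"x":{"type":"number"},"y":{"type":"number"},"z":{"type":"number"},"rx":{"type":"number"},"ry":{"type":"number"},"rz":{"type":"number"}}}},"newtons":{"type":"number"}},"required":["series"]}

```bash
mkdir -p pics; cat > h.py <<'E'
import numpy as np, cv2
from cell import robot, eyes, nets
def ray(cam,u,v,z):
    p=eyes.camera_params(cam);K=np.array(p["intrinsics"]);T=np.array(p["T"])
    d=T[:3,:3]@np.linalg.solve(K,[u,v,1]);o=T[:3,3];return o+d*(z-o[2])/d[2]
def proj(cam,P):
    p=eyes.camera_params(cam);K=np.array(p["intrinsics"]);T=np.linalg.inv(np.array(p["T"]))
    q=K@(T[:3,:3]@np.array(P)+T[:3,3]);return q[:2]/q[2]
E
python3 - <<'E'
from h import *
for c in("scene","top"): cv2.imwrite(f"pics/{c}1.png",eyes.grab_frame(c))
s=robot.state();print(s["tcp_pos"],np.round(s["tcp_rot"],3),s["time_s"])
for c in("scene","top"):
  print(c,np.round(np.array(eyes.camera_params(c)["T"])[:3,3],2))
  for n,z in(("pad",0),("wax",.02),("heel",.026),("stone",.022),("clamp",.02),("handle",.085),("eyelet_press",.1)):
    for r in nets.outline_of(c,n)[:3]:
      m=np.argwhere(r["region"]).mean(0)[::-1]
      print(n,round(r["confidence"],2),r["bbox"],np.round(m),np.round(ray(c,*m,z),3))
print(robot.state()["time_s"])
E
```

```text
[0.27380316 0.56128244 0.18960917] [[-0.899  0.438 -0.001]
 [ 0.438  0.899 -0.001]
 [-0.    -0.001 -1.   ]] 0.1
scene [-0.19 -0.82  1.13]
pad 0.8 [249.7, 154.0, 295.0, 178.5] [271. 168.] [0.487 0.338 0.   ]
pad 0.37 [385.8, 198.3, 421.7, 229.9] [402. 215.] [ 0.692 -0.146  0.   ]
pad 0.23 [444.8, 255.7, 485.1, 287.3] [462. 271.] [ 0.661 -0.424  0.   ]
wax 0.63 [405.2, 291.4, 422.0, 302.2] [414. 296.] [ 0.473 -0.399  0.02 ]
heel 0.61 [266.6, 202.3, 287.9, 223.7] [276. 212.] [0.356 0.113 0.026]
heel 0.59 [263.6, 153.1, 285.9, 169.5] [274. 161.] [0.502 0.338 0.026]
heel 0.5 [234.3, 186.0, 257.1, 203.2] [245. 194.] [0.322 0.255 0.026]
stone 0.59 [444.1, 256.8, 481.8, 290.8] [462. 271.] [ 0.646 -0.432  0.022]
clamp 0.69 [343.7, 192.6, 435.7, 264.6] [390. 229.] [ 0.601 -0.176  0.02 ]
handle 0.9 [385.9, 197.2, 420.1, 232.8] [402. 215.] [ 0.626 -0.196  0.085]
top [0.27 0.04 1.36]
pad 0.8 [208.4, 179.2, 256.4, 227.0] [229. 203.] [0.496 0.347 0.   ]
wax 0.68 [451.2, 200.8, 465.9, 219.8] [459. 211.] [ 0.479 -0.392  0.02 ]
heel 0.72 [213.9, 180.5, 239.9, 208.2] [227. 197.] [0.509 0.35  0.026]
heel 0.69 [166.6, 231.2, 191.5, 253.0] [179. 239.] [0.373 0.493 0.026]
heel 0.67 [240.9, 243.3, 264.4, 266.8] [251. 255.] [0.329 0.264 0.026]
stone 0.66 [448.9, 152.0, 483.4, 165.0] [466. 159.] [ 0.65  -0.425  0.022]
clamp 0.71 [368.2, 123.4, 412.5, 217.1] [389. 172.] [ 0.605 -0.17   0.02 ]
handle 0.94 [372.3, 139.9, 408.8, 166.7] [390. 153.] [ 0.649 -0.163  0.085]
eyelet_press 0.54 [370.5, 136.9, 404.7, 167.6] [389. 153.] [ 0.645 -0.16   0.1  ]
0.8
```

View pics/scene1.png

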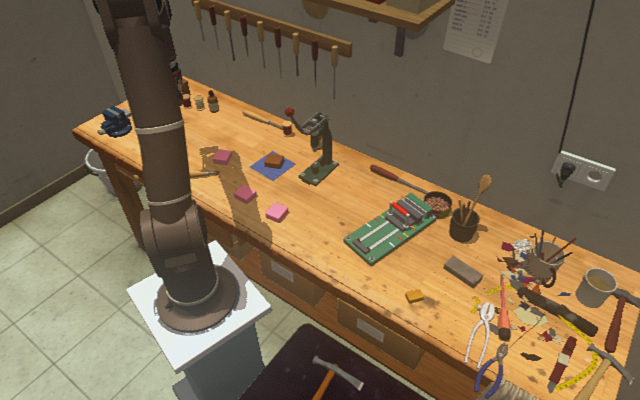

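View pics/top1.png

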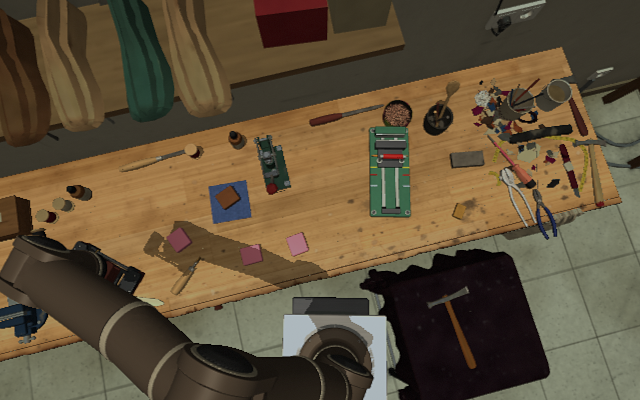

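The brown heel lies on the blue pad (top 227,197), so the red line (0.063) is the target. The pink look-alikes lie elsewhere, and the wax (459,211) and oilstone (466,159) are at the right. The clamp is at top (389,172) with its red handle at about (393,157). Next is a close look at the clamp.

```bash
python3 - <<'E'
from h import *
t=eyes.grab_frame("top");s=eyes.grab_frame("scene")
cv2.imwrite("pics/crop1.png",np.hstack([cv2.resize(t[115:225,355:425],None,fx=5,fy=5,interpolation=2),cv2.resize(s[185:270,340:440],(440,550)[0:2],interpolation=2)])[:, :790])
for c,im,(a,b,l,r) in(("top",t,(115,225,355,425)),("scene",s,(185,270,340,440))):
  hsv=cv2.cvtColor(im,cv2.COLOR_BGR2HSV);h,sa,v=cv2.split(hsv)
  red=(((h<6)|(h>174))&(sa>150)&(v>100)).astype(np.uint8)
  gr=((h>60)&(h<95)&(sa>80)).astype(np.uint8)
  for nm,m in(("red",red),("green",gr),("orange",((h>=7)&(h<18)&(sa>190)&(v>120)).astype(np.uint8))):
    k=np.zeros_like(m);k[a:b,l:r]=m[a:b,l:r]
    n,_,st,ce=cv2.connectedComponentsWithStats(k)
    for i in range(1,n):
      if st[i,4]>=3 and (nm!="green" or st[i,4]>60): print(c,nm,st[i],np.round(ce[i],1),np.round(ray(c,*ce[i],.085 if nm=="red" and st[i,4]>40 else .02),3))
  k=np.zeros_like(gr);k[a:b,l:r]=gr[a:b,l:r]
  q=np.argwhere(k)[:,::-1].astype(np.float32)
  if c=="top":
    rc=cv2.minAreaRect(q);P=np.array([ray(c,*p,.02)[:2] for p in cv2.boxPoints(rc)]);print(np.round(P,3),P.mean(0))
E
```

```text
top red [383 154  20   5  93] [393.1 155.9] [ 0.639 -0.174  0.085]
top red [370 174   7   1   7] [373. 174.] [ 0.596 -0.119  0.02 ]
top red [403 175   6   1   6] [405.5 175. ] [ 0.594 -0.225  0.02 ]
top green [370 126  39  40 463] [385.1 140.4] [ 0.711 -0.159  0.02 ]
top green [370 167  40  50 965] [389.4 192.5] [ 0.535 -0.171  0.02 ]
top green [385 167  11  42 402] [390.  187.4] [ 0.552 -0.173  0.02 ]
top orange [373 155   4   1   4] [374.5 155. ] [ 0.66  -0.124  0.02 ]
[[ 0.76  -0.11 ]
 [ 0.762 -0.24 ]
 [ 0.46  -0.233]
 [ 0.458 -0.108]] [ 0.61001017 -0.17269003]
scene red [391 202  18  13  83] [399.4 208.2] [ 0.64  -0.171  0.085]
scene green [407 194  24  17 111] [419.3 202.1] [ 0.765 -0.153  0.02 ]
scene orange [410 226   5   3   8] [412.  226.9] [ 0.662 -0.215  0.02 ]
```

View pics/crop1.png

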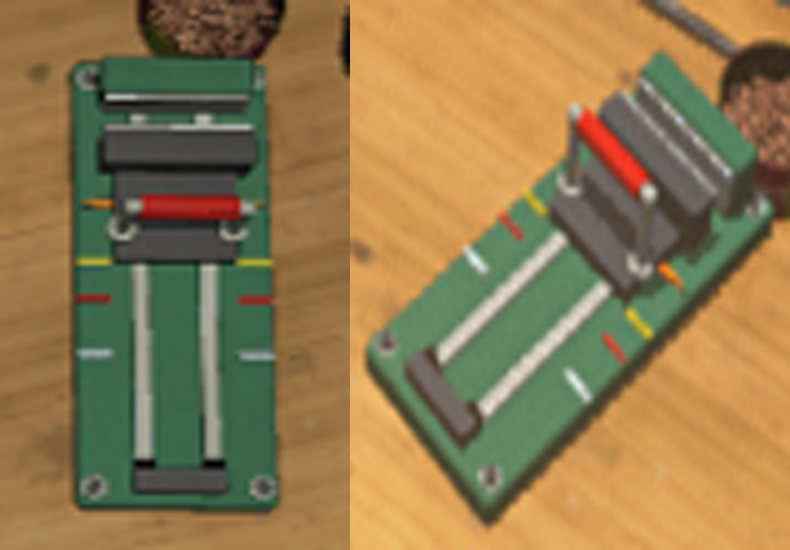

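The handle is at about (0.640, -0.173, 0.085) in both views, with clamp yaw about -1°. The lines match the stated 38/63/100 mm spacing. I'll draw the hand in close first.

Emit:
play_rows(series=[{"grip":0,"y":-30},{"grip":0,"y":-40},{"grip":0,"y":-45},{"grip":0,"y":-45},{"grip":0,"y":-45},{"grip":0,"y":-35},{"grip":0,"y":-15},{"grip":0}], newtons=40)

```text
$.series[0]: bad value
```

Emit:
play_rows(series=[{"grip":0,"x":0,"y":-30,"z":0,"rx":0,"ry":0,"rz":0},{"grip":0,"x":0,"y":-40,"z":0,"rx":0,"ry":0,"rz":0},{"grip":0,"x":0,"y":-45,"z":0,"rx":0,"ry":0,"rz":0},{"grip":0,"x":0,"y":-45,"z":0,"rx":0,"ry":0,"rz":0},{"grip":0,"x":0,"y":-45,"z":0,"rx":0,"ry":0,"rz":0},{"grip":0,"x":0,"y":-35,"z":0,"rx":0,"ry":0,"rz":0},{"grip":0,"x":0,"y":-15,"z":0,"rx":0,"ry":0,"rz":0},{"grip":0,"x":0,"y":0,"z":0,"rx":0,"ry":0,"rz":0}], newtons=40)

```text
time_s: 1.9
tcp_pos: [0.1624, 0.3329, 0.1908]
tcp_rot: [[-0.899, 0.438, 0.001], [0.438, 0.899, 0.001], [0.0, 0.002, -1.0]]
force: [0.5, 0.6, -0.2]
finger_gap: 1.002
grasp_force: 0.0
```

Emit:
play_rows(series=[{"grip":0,"x":-25,"y":-1,"z":0,"rx":0,"ry":0,"rz":3.9},{"grip":0,"x":-51,"y":-3.5,"z":0,"rx":0,"ry":0,"rz":7.9},{"grip":0,"x":-51,"y":-3.5,"z":0,"rx":0,"ry":0,"rz":7.9},{"grip":0,"x":-51,"y":-3.5,"z":0,"rx":0,"ry":0,"rz":7.9},{"grip":0,"x":-51,"y":-3.5,"z":0,"rx":0,"ry":0,"rz":7.9},{"grip":0,"x":-51,"y":-3.5,"z":0,"rx":0,"ry":0,"rz":7.9},{"grip":0,"x":-51,"y":-3.5,"z":0,"rx":0,"ry":0,"rz":7.9},{"grip":0,"x":-51,"y":-3.5,"z":0,"rx":0,"ry":0,"rz":7.9},{"grip":0,"x":-51,"y":-3.5,"z":0,"rx":0,"ry":0,"rz":7.9},{"grip":0,"x":-51,"y":-3.5,"z":0,"rx":0,"ry":0,"rz":7.9},{"grip":0,"x":-25,"y":-1,"z":0,"rx":0,"ry":0,"rz":3.9},{"grip":0,"x":0,"y":0,"z":0,"rx":0,"ry":0,"rz":0}])

```text
time_s: 3.4
tcp_pos: [0.358, -0.0977, 0.1904]
tcp_rot: [[0.261, 0.965, 0.0], [0.965, -0.261, -0.0], [-0.0, 0.0, -1.0]]
force: [0.8, 1.2, -0.3]
finger_gap: 1.0
grasp_force: 0.0
```

Emit:
play_rows(series=[{"grip":0,"x":0,"y":30,"z":0,"rx":0,"ry":0,"rz":0},{"grip":0,"x":0,"y":45,"z":0,"rx":0,"ry":0,"rz":0},{"grip":0,"x":0,"y":50,"z":0,"rx":0,"ry":0,"rz":0},{"grip":0,"x":0,"y":50,"z":0,"rx":0,"ry":0,"rz":0},{"grip":0,"x":0,"y":50,"z":0,"rx":0,"ry":0,"rz":0},{"grip":0,"x":0,"y":40,"z":0,"rx":0,"ry":0,"rz":0},{"grip":0,"x":0,"y":27,"z":0,"rx":0,"ry":0,"rz":-7},{"grip":0,"x":0,"y":0,"z":40,"rx":0,"ry":0,"rz":-7},{"grip":0,"x":0,"y":0,"z":20,"rx":0,"ry":0,"rz":0},{"grip":0,"x":0,"y":0,"z":0,"rx":0,"ry":0,"rz":0}])

```text
time_s: 4.65
tcp_pos: [0.6392, -0.1696, 0.1284]
tcp_rot: [[0.017, 1.0, -0.004], [1.0, -0.017, 0.001], [0.001, -0.004, -1.0]]
force: [-0.2, 0.2, -0.1]
finger_gap: 1.003
grasp_force: 0.0
```

```bash
python3 - <<'E'
from h import *
t=eyes.grab_frame("top");s=eyes.grab_frame("scene");st=robot.state()
print(st["tcp_pos"],np.round(st["tcp_rot"],3),st["time_s"],proj("top",st["tcp_pos"]),proj("scene",st["tcp_pos"]))
cv2.imwrite("pics/crop2.png",np.hstack([cv2.resize(t[115:225,345:425],(400,550),interpolation=2),cv2.resize(s[160:270,340:420],(400,550),interpolation=2)]))
E
```

```text
[ 0.6405789  -0.17074934  0.13107016] [[ 0.017  1.     0.001]
 [ 1.    -0.017 -0.   ]
 [-0.     0.001 -1.   ]] 4.75 [394.53133212 151.15124879] [401.18672571 197.73968965]
```

View pics/crop2.png

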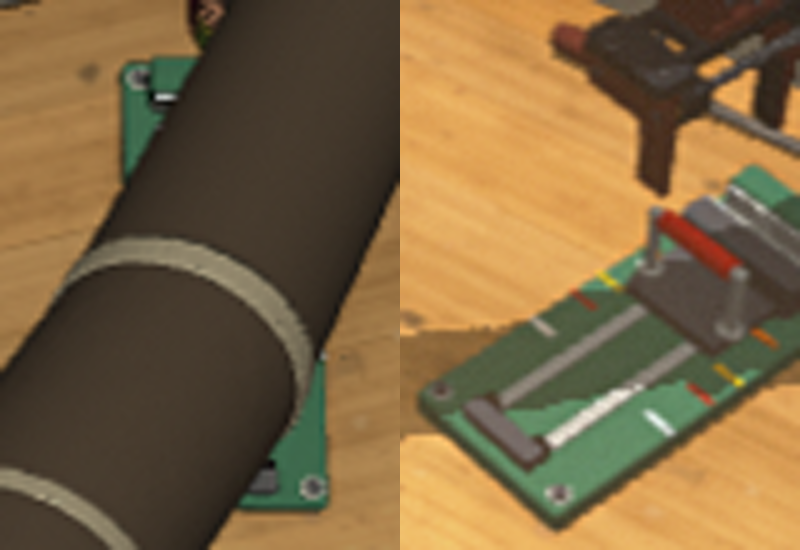

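The open fingers stand above the red bar (scene about 400,205), one in front and one behind. The right-hand pointer and lines can be seen in the scene view. I'll go down and grip.

Emit:
play_rows(series=[{"grip":0,"x":0,"y":0,"z":20,"rx":0,"ry":0,"rz":0},{"grip":0,"x":0,"y":0,"z":25,"rx":0,"ry":0,"rz":0},{"grip":0,"x":0,"y":0,"z":20,"rx":0,"ry":0,"rz":0},{"grip":0,"x":0,"y":0,"z":0,"rx":0,"ry":0,"rz":0},{"grip":1,"x":0,"y":0,"z":0,"rx":0,"ry":0,"rz":0},{"grip":1,"x":0,"y":0,"z":0,"rx":0,"ry":0,"rz":0},{"grip":1,"x":0,"y":0,"z":0,"rx":0,"ry":0,"rz":0},{"grip":1,"x":0,"y":0,"z":0,"rx":0,"ry":0,"rz":0},{"grip":1,"x":0,"y":0,"z":0,"rx":0,"ry":0,"rz":0},{"grip":1,"x":0,"y":0,"z":0,"rx":0,"ry":0,"rz":0},{"grip":1,"x":0,"y":0,"z":0,"rx":0,"ry":0,"rz":0},{"grip":1,"x":0,"y":0,"z":0,"rx":0,"ry":0,"rz":0}], newtons=50)

```text
time_s: 6.25
tcp_pos: [0.6401, -0.1711, 0.0653]
tcp_rot: [[0.016, 1.0, -0.0], [1.0, -0.016, 0.0], [0.0, -0.0, -1.0]]
force: [-0.2, -0.5, -0.3]
finger_gap: 0.13
grasp_force: 0.0
```

```bash
python3 - <<'E'
from h import *
s=eyes.grab_frame("scene");st=robot.state()
print(st["tcp_pos"],st["finger_gap"],st["grasp_force"],st["force"],st["time_s"],proj("scene",st["tcp_pos"]))
cv2.imwrite("pics/crop3.png",cv2.resize(s[160:270,340:450],(600,600),interpolation=2))
E
```

```text
[ 0.64009161 -0.17112392  0.06531624] 0.08243319295254573 0.0 [ 0.24096275  0.11104066 -1.11000132] 6.3 [398.89901619 212.60190076]
```

View pics/crop3.png

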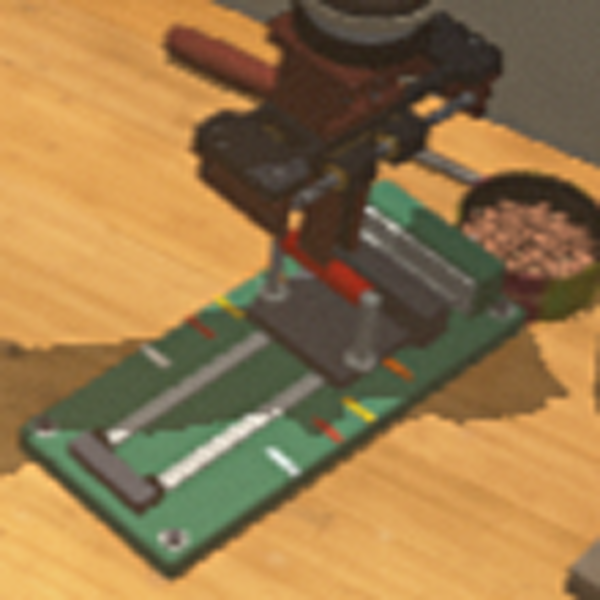

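The near finger covers the bar (crop 315,235), the far one is behind it, and the jaw has not moved. The fingers still seem to be closing, so I'll wait a little.

Emit:
play_rows(series=[{"grip":1,"x":0,"y":0,"z":0,"rx":0,"ry":0,"rz":0},{"grip":1,"x":0,"y":0,"z":0,"rx":0,"ry":0,"rz":0},{"grip":1,"x":0,"y":0,"z":0,"rx":0,"ry":0,"rz":0}])

```text
time_s: 6.68
tcp_pos: [0.6401, -0.1711, 0.0653]
tcp_rot: [[0.016, 1.0, 0.0], [1.0, -0.016, 0.0], [0.0, 0.0, -1.0]]
force: [0.1, -1.1, -0.4]
finger_gap: 0.005
grasp_force: 0.0
```

```bash
python3 - <<'E'
from h import *
s=eyes.grab_frame("scene");st=robot.state()
print(st["tcp_pos"],st["finger_gap"],st["grasp_force"],st["force"],st["time_s"])
cv2.imwrite("pics/crop4.png",cv2.resize(s[190:240,375:425],(600,600),interpolation=2))
E
```

```text
[ 0.64010153 -0.1711284   0.06532611] 0.004191158651876775 0.0 [-0.13283192  0.31977543 -0.56405979] 6.725
```

View pics/crop4.png

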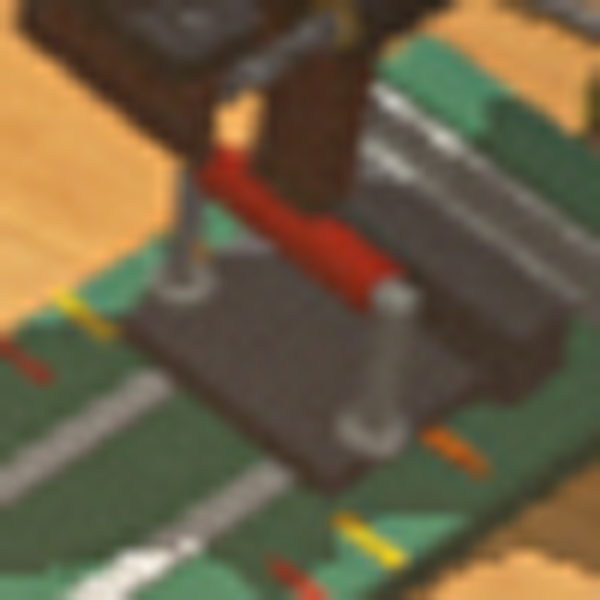

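```bash
python3 - <<'E'
from h import *
st=robot.state();x,y,z=st["tcp_pos"]
f=lambda P:np.round((proj("scene",P)-[375,190])*12)
for zz in(.065,.075,.085,.095,.105):
  print(zz,[f((x+a,y+b,zz)).tolist() for a in(-.013,.013) for b in(-.01,.01)])
print("bar ends/top",[f((.639-.0005*k,-.1725+.031*k,h)).tolist() for k in(-1,1) for h in(.077,.085,.093)])
print("pre-grasp z=.131 tips (crop2)",[np.round((proj("scene",(.6406+a,-.1707+b,.131))-[340,160])*5+[400,0]).tolist() for a in(-.0575,-.044,.044,.0575) for b in(-.01,.01)])
E
```

```text
0.065 [[279.0, 316.0], [225.0, 273.0], [348.0, 271.0], [294.0, 229.0]]
0.075 [[283.0, 289.0], [229.0, 247.0], [352.0, 244.0], [298.0, 203.0]]
0.085 [[287.0, 263.0], [233.0, 221.0], [357.0, 218.0], [302.0, 177.0]]
0.095 [[291.0, 236.0], [237.0, 194.0], [361.0, 191.0], [306.0, 150.0]]
0.105 [[296.0, 209.0], [240.0, 167.0], [366.0, 164.0], [310.0, 123.0]]
bar ends/top [[379.0, 310.0], [383.0, 289.0], [386.0, 268.0], [208.0, 182.0], [211.0, 161.0], [213.0, 140.0]]
pre-grasp z=.131 tips (crop2) [[651.0, 240.0], [628.0, 222.0], [667.0, 230.0], [644.0, 212.0], [767.0, 166.0], [743.0, 149.0], [782.0, 157.0], [758.0, 140.0]]
```

The projections show the real fingertips end about 30 mm above where the TCP reading puts them: near-finger tip in crop2, closed tip over the bar's top in crop4. So they shut above the bar and nothing moved. I'll open halfway, go down in small steps watching the force, and look again.

Emit:
play_rows(series=[{"grip":0.5,"x":0,"y":0,"z":-10,"rx":0,"ry":0,"rz":0},{"grip":0.5,"x":0,"y":0,"z":0,"rx":0,"ry":0,"rz":0},{"grip":0.5,"x":0,"y":0,"z":0,"rx":0,"ry":0,"rz":0},{"grip":0.5,"x":0,"y":0,"z":0,"rx":0,"ry":0,"rz":0},{"grip":0.5,"x":0,"y":0,"z":0,"rx":0,"ry":0,"rz":0},{"grip":0.5,"x":0,"y":0,"z":0,"rx":0,"ry":0,"rz":0},{"grip":0.5,"x":0,"y":0,"z":0,"rx":0,"ry":0,"rz":0},{"grip":0.5,"x":0,"y":0,"z":10,"rx":0,"ry":0,"rz":0},{"grip":0.5,"x":0,"y":0,"z":5,"rx":0,"ry":0,"rz":0},{"grip":0.5,"x":0,"y":0,"z":5,"rx":0,"ry":0,"rz":0},{"grip":0.5,"x":0,"y":0,"z":0,"rx":0,"ry":0,"rz":0}])

```text
time_s: 8.1
tcp_pos: [0.6398, -0.171, 0.0547]
tcp_rot: [[0.016, 1.0, -0.001], [1.0, -0.016, 0.0], [0.0, -0.001, -1.0]]
force: [-0.0, 1.1, -0.0]
finger_gap: 0.5
grasp_force: 0.0
```

```bash
python3 - <<'E'
from h import *
s=eyes.grab_frame("scene");st=robot.state();x,y,z=st["tcp_pos"]
print(st["tcp_pos"],st["finger_gap"],st["force"],st["time_s"])
c=cv2.resize(s[180:240,375:435],(600,600),interpolation=2)
for zz,col in((z,(255,0,255)),(z+.03,(255,255,0))):
  for a in(-.0345,-.021,.021,.0345):
    for b in(-.01,.01):
      p=(proj("scene",(x+a,y+b,zz))-[375,180])*10+5;cv2.circle(c,tuple(int(i) for i in p),2,col,-1)
cv2.imwrite("pics/crop5.png",c)
E
```

```text
[ 0.63998872 -0.17111965  0.05507756] 0.5003840808031473 [-0.05528113  0.14999198  0.23811741] 8.15
```

View pics/crop5.png

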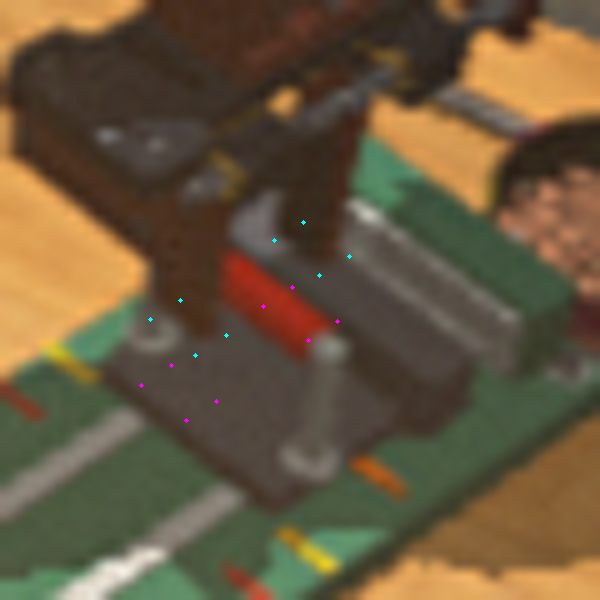

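The open fingers straddle the bar (near tip at crop 200,335, far tip at 315,255). The tips stand about 30–35 mm above the TCP reading, level with the bar's top. I'll go down another 20 mm in 5 mm steps and close.

Emit:
play_rows(series=[{"grip":0.5,"x":0,"y":0,"z":5,"rx":0,"ry":0,"rz":0},{"grip":0.5,"x":0,"y":0,"z":5,"rx":0,"ry":0,"rz":0},{"grip":0.5,"x":0,"y":0,"z":5,"rx":0,"ry":0,"rz":0},{"grip":0.5,"x":0,"y":0,"z":5,"rx":0,"ry":0,"rz":0},{"grip":0.5,"x":0,"y":0,"z":0,"rx":0,"ry":0,"rz":0},{"grip":1,"x":0,"y":0,"z":0,"rx":0,"ry":0,"rz":0},{"grip":1,"x":0,"y":0,"z":0,"rx":0,"ry":0,"rz":0},{"grip":1,"x":0,"y":0,"z":0,"rx":0,"ry":0,"rz":0},{"grip":1,"x":0,"y":0,"z":0,"rx":0,"ry":0,"rz":0},{"grip":1,"x":0,"y":0,"z":0,"rx":0,"ry":0,"rz":0},{"grip":1,"x":0,"y":0,"z":0,"rx":0,"ry":0,"rz":0},{"grip":1,"x":0,"y":0,"z":0,"rx":0,"ry":0,"rz":0}], newtons=55)

```text
time_s: 9.65
tcp_pos: [0.6389, -0.1711, 0.0354]
tcp_rot: [[0.016, 1.0, -0.002], [1.0, -0.016, 0.0], [0.0, -0.002, -1.0]]
force: [-4.9, 1.7, 4.3]
finger_gap: 0.167
grasp_force: 55.0
```

Gripped: 55 N at 14.7 mm, which fits the 16 mm bar. Now I'll pull to near the red line.

Emit:
play_rows(series=[{"grip":1,"x":0,"y":-4,"z":0,"rx":0,"ry":0,"rz":0},{"grip":1,"x":0,"y":-8,"z":0,"rx":0,"ry":0,"rz":0},{"grip":1,"x":0,"y":-8,"z":0,"rx":0,"ry":0,"rz":0},{"grip":1,"x":0,"y":-8,"z":0,"rx":0,"ry":0,"rz":0},{"grip":1,"x":0,"y":-8,"z":0,"rx":0,"ry":0,"rz":0},{"grip":1,"x":0,"y":-8,"z":0,"rx":0,"ry":0,"rz":0},{"grip":1,"x":0,"y":-8,"z":0,"rx":0,"ry":0,"rz":0},{"grip":1,"x":0,"y":-6,"z":0,"rx":0,"ry":0,"rz":0},{"grip":1,"x":0,"y":-3,"z":0,"rx":0,"ry":0,"rz":0},{"grip":1,"x":0,"y":0,"z":0,"rx":0,"ry":0,"rz":0},{"grip":1,"x":0,"y":0,"z":0,"rx":0,"ry":0,"rz":0}])

```text
time_s: 11.02
tcp_pos: [0.5815, -0.1717, 0.0354]
tcp_rot: [[0.016, 1.0, 0.005], [1.0, -0.016, -0.003], [-0.003, 0.005, -1.0]]
force: [8.9, -4.6, -9.4]
finger_gap: 0.173
grasp_force: 55.0
```

```bash
cat > m.py <<'E'
from h import *
import sys
s=eyes.grab_frame("scene");t=eyes.grab_frame("top");st=robot.state()
print(st["tcp_pos"],st["finger_gap"],st["grasp_force"],st["force"],st["time_s"])
c=cv2.resize(s[190:270,360:440],(600,600),interpolation=2)
d=cv2.resize(t[120:225,365:400],(200,600),interpolation=2)
cv2.imwrite(sys.argv[1],np.hstack([c,d]))
h,sa,v=cv2.split(cv2.cvtColor(s,cv2.COLOR_BGR2HSV))
for nm,m in(("orange/red",(h<22)&(sa>140)&(v>70)),("yellow",(h>=22)&(h<35)&(sa>140))):
  k=np.zeros(h.shape,np.uint8);k[215:260,385:420]=m[215:260,385:420]
  n,_,q,ce=cv2.connectedComponentsWithStats(k)
  for i in range(1,n):
    if 3<=q[i,4]<60:
      P=ray("scene",*ce[i],.0225);mm=_==i;print(nm,q[i],np.round(ce[i],1),np.round(P,4),"hue",h[mm].mean().round())
E
python3 m.py pics/crop6.png
```

```text
[ 0.58149831 -0.17167615  0.0354457 ] 0.16757670092315974 54.991498589515686 [ 9.27854901 -4.06674595 -8.70410191] 11.125
orange/red [385 215  10  10  58] [389.1 219.3] [ 0.6267 -0.1461  0.0225] hue 6.0
orange/red [398 234   5   7  18] [399.7 236.7] [ 0.5993 -0.221   0.0225] hue 12.0
yellow [404 233   4   4   6] [405.5 234.7] [ 0.6195 -0.2267  0.0225] hue 23.0
```

View pics/crop6.png

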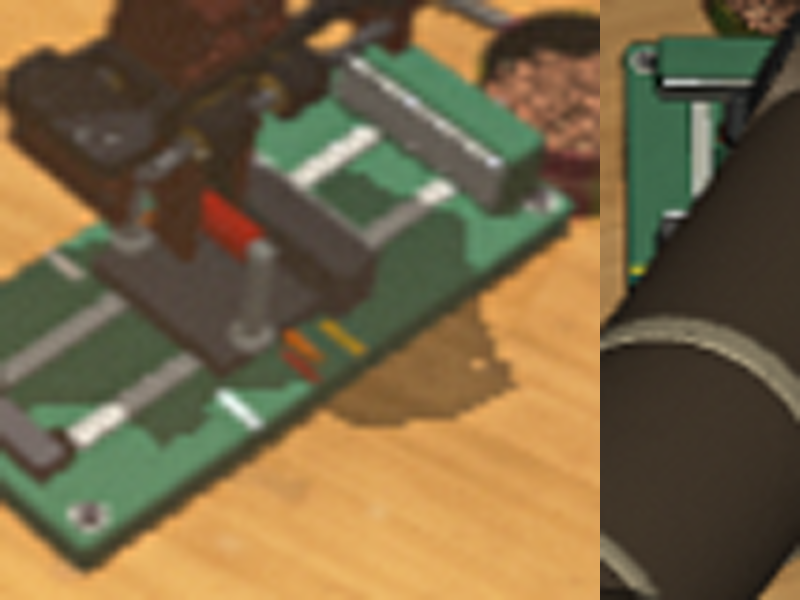

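The pointer (crop 303,345) stands between the yellow line (342,338) and the red line (300,366), just short of red. Travel by arm motion is 57.4 mm. I need about 5.6 mm more.

Emit:
play_rows(series=[{"grip":1,"x":0,"y":-3,"z":0,"rx":0,"ry":0,"rz":0},{"grip":1,"x":0,"y":-2.6,"z":0,"rx":0,"ry":0,"rz":0},{"grip":1,"x":0,"y":0,"z":0,"rx":0,"ry":0,"rz":0},{"grip":1,"x":0,"y":0,"z":0,"rx":0,"ry":0,"rz":0},{"grip":1,"x":0,"y":0,"z":0,"rx":0,"ry":0,"rz":0}])

```text
time_s: 11.75
tcp_pos: [0.576, -0.1718, 0.0355]
tcp_rot: [[0.016, 1.0, 0.005], [1.0, -0.016, -0.003], [-0.003, 0.005, -1.0]]
force: [9.6, -4.6, -10.4]
finger_gap: 0.169
grasp_force: 55.0
```

```bash
python3 - <<'E'
from h import *
a=np.mean([eyes.grab_frame("scene").astype(float) for _ in range(6)],0).astype(np.uint8);st=robot.state()
print(st["tcp_pos"],st["finger_gap"],st["grasp_force"],st["force"],st["time_s"])
c=cv2.resize(a[215:250,380:420],(800,600)[0:2] if 0 else (680,595),interpolation=2)
# expected line positions on right edge from the first picture: red line, pointer predicted at travel 57..66
cv2.imwrite("pics/crop7.png",c)
E
```

```text
[ 0.57607564 -0.17175192  0.03547722] 0.16705563306532212 54.9910444021225 [  9.47830784  -4.80667892 -10.31420913] 12.05
```

View pics/crop7.png

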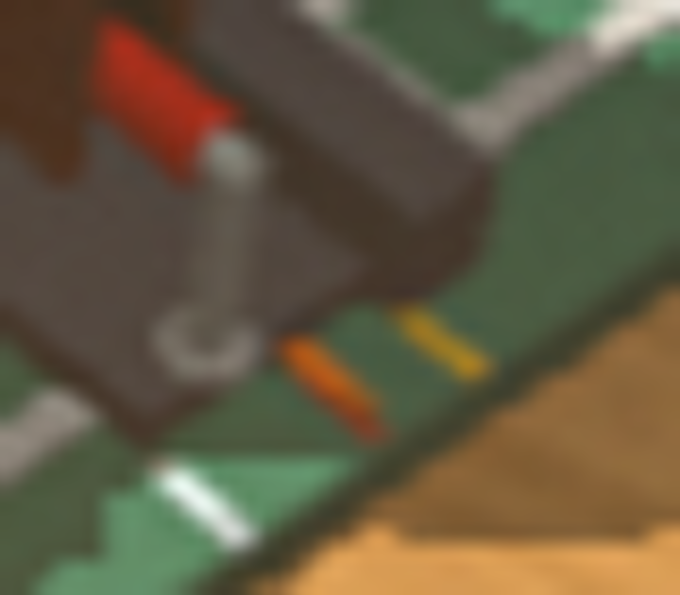

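The pointer lies over the red line. It sits about 16 crop px above the line's axis, which is the parallax expected from its 5 mm height, and the arm travel is 62.9 mm. Now I'll hold.

Emit:
play_rows(series=[{"grip":1,"x":0,"y":0,"z":0,"rx":0,"ry":0,"rz":0},{"grip":1,"x":0,"y":0,"z":0,"rx":0,"ry":0,"rz":0},{"grip":1,"x":0,"y":0,"z":0,"rx":0,"ry":0,"rz":0},{"grip":1,"x":0,"y":0,"z":0,"rx":0,"ry":0,"rz":0},{"grip":1,"x":0,"y":0,"z":0,"rx":0,"ry":0,"rz":0},{"grip":1,"x":0,"y":0,"z":0,"rx":0,"ry":0,"rz":0},{"grip":1,"x":0,"y":0,"z":0,"rx":0,"ry":0,"rz":0},{"grip":1,"x":0,"y":0,"z":0,"rx":0,"ry":0,"rz":0},{"grip":1,"x":0,"y":0,"z":0,"rx":0,"ry":0,"rz":0},{"grip":1,"x":0,"y":0,"z":0,"rx":0,"ry":0,"rz":0},{"grip":1,"x":0,"y":0,"z":0,"rx":0,"ry":0,"rz":0},{"grip":1,"x":0,"y":0,"z":0,"rx":0,"ry":0,"rz":0},{"grip":1,"x":0,"y":0,"z":0,"rx":0,"ry":0,"rz":0},{"grip":1,"x":0,"y":0,"z":0,"rx":0,"ry":0,"rz":0},{"grip":1,"x":0,"y":0,"z":0,"rx":0,"ry":0,"rz":0},{"grip":1,"x":0,"y":0,"z":0,"rx":0,"ry":0,"rz":0},{"grip":1,"x":0,"y":0,"z":0,"rx":0,"ry":0,"rz":0},{"grip":1,"x":0,"y":0,"z":0,"rx":0,"ry":0,"rz":0},{"grip":1,"x":0,"y":0,"z":0,"rx":0,"ry":0,"rz":0},{"grip":1,"x":0,"y":0,"z":0,"rx":0,"ry":0,"rz":0}])

```text
time_s: 14.55
tcp_pos: [0.576, -0.1718, 0.0354]
tcp_rot: [[0.016, 1.0, 0.005], [1.0, -0.016, -0.003], [-0.003, 0.005, -1.0]]
force: [8.6, -5.9, -10.5]
finger_gap: 0.168
grasp_force: 55.0
```

Emit:
play_rows(series=[{"grip":1,"x":0,"y":0,"z":0,"rx":0,"ry":0,"rz":0},{"grip":1,"x":0,"y":0,"z":0,"rx":0,"ry":0,"rz":0},{"grip":1,"x":0,"y":0,"z":0,"rx":0,"ry":0,"rz":0},{"grip":1,"x":0,"y":0,"z":0,"rx":0,"ry":0,"rz":0},{"grip":1,"x":0,"y":0,"z":0,"rx":0,"ry":0,"rz":0},{"grip":1,"x":0,"y":0,"z":0,"rx":0,"ry":0,"rz":0},{"grip":1,"x":0,"y":0,"z":0,"rx":0,"ry":0,"rz":0},{"grip":1,"x":0,"y":0,"z":0,"rx":0,"ry":0,"rz":0},{"grip":1,"x":0,"y":0,"z":0,"rx":0,"ry":0,"rz":0},{"grip":1,"x":0,"y":0,"z":0,"rx":0,"ry":0,"rz":0},{"grip":1,"x":0,"y":0,"z":0,"rx":0,"ry":0,"rz":0},{"grip":1,"x":0,"y":0,"z":0,"rx":0,"ry":0,"rz":0},{"grip":1,"x":0,"y":0,"z":0,"rx":0,"ry":0,"rz":0},{"grip":1,"x":0,"y":0,"z":0,"rx":0,"ry":0,"rz":0},{"grip":1,"x":0,"y":0,"z":0,"rx":0,"ry":0,"rz":0},{"grip":1,"x":0,"y":0,"z":0,"rx":0,"ry":0,"rz":0},{"grip":1,"x":0,"y":0,"z":0,"rx":0,"ry":0,"rz":0},{"grip":1,"x":0,"y":0,"z":0,"rx":0,"ry":0,"rz":0},{"grip":1,"x":0,"y":0,"z":0,"rx":0,"ry":0,"rz":0},{"grip":1,"x":0,"y":0,"z":0,"rx":0,"ry":0,"rz":0}])

```text
time_s: 17.05
tcp_pos: [0.576, -0.1718, 0.0354]
tcp_rot: [[0.016, 1.0, 0.005], [1.0, -0.016, -0.003], [-0.003, 0.005, -1.0]]
force: [9.1, -5.7, -9.9]
finger_gap: 0.167
grasp_force: 55.0
```

```bash
python3 -c "
from cell import robot
print(robot.close_job())"
```

```text
the job is handed in; nothing more can be done
None
```

The brown heel block is on the pad, so I pulled the jaw to the red line (about 63 mm of travel), held it steady there for over 5 s, and handed the job in at about 17 s with the handle still gripped; the first grip closed above the bar, touching nothing, and I regripped lower.

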